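Switch on the microscope bench with the blue key

TASK

Switch on the microscopes' bench supply: take the blue key out of the key rack, push it fully home into the slot of the key switch with the blue ring, turn it clockwise to the stop, and leave it standing in the switch. The orange key stays in the rack.

Things in the scene. Friction and masses are not known exactly. Their poses are not given: they have to be found in the camera images.
- blue_key: Upright 110 g key (sizes in mm) in a hole (36 wide, 30 deep) of the white rack (80x200, 42 high). Blue handle plate 50 (x) x 14 (y), 5-47 mm above origin: grip it across y. Steel flange 44 across, 0-5 mm. Flat blade below, 28 (x) x 8 (y), its lower half narrowing to 18x3 at the tip, 24 mm below. Origin: middle of flange underside, on the rack's top; z up. Same after half a turn.
- orange_key: Like the blue key, with an orange handle plate and a square 22 mm shank, in the rack's other hole, 100 mm away (the keys swap holes). It does not fit the blue-ringed switch; leave it alone. Origin and axes as for the blue key.
- switch_slot (a point): Centre of the slot's mouth, 45 mm above the table, in the 60 mm steel plug of the blue-ringed switch (fixed white housing 140x120x45). Slot 38 (x) x 14 (y) mm, 28 or more deep; x, y turn with the plug, z up. Key fully home: flange on the plug, key origin here, key x along slot x (either way), 12 degrees of play each way. The orange-ringed unit with a square hole is another.
- switch (a joint): Turn of the blue-ringed switch's plug, rad: 0 = off, grows clockwise seen from above, stop at 1.05 (60 degrees) = on. Starts between 0 and 0.15. Needs about 0.1 N m, stays where left. A red line on the plug points at a grey mark when off, at a green mark when on.
There are look-alikes about, which are no part of the job. Leave any green look-alike of the blue_key alone.

How it is judged:
On the way, in this order (a step that is already met when the one before it is completed fails the run):
1. the blue key is fully home in the slot of the blue-ringed switch, not yet turned (horizontal distance between blue_key and switch_slot below 0.012 m and z of blue_key in the frame of switch_slot below 0.006 m and angle between the x axis of blue_key and the x axis of switch_slot, either way round below 0.4 rad and angle between blue_key's own z axis and vertical below 0.2 rad and value of joint switch below 0.5 rad), for 0.1 s.
2. the key has turned the switch on (more than 40 degrees clockwise) (value of joint switch above 0.7 rad and z of blue_key in the frame of switch_slot below 0.008 m), for 0.1 s.
At the end, for the whole second after the job is handed in: The blue-ringed switch is over 40 degrees (0.7 rad) clockwise from off and the blue key stands still in it: within 12 mm of the slot's middle, flange within 6 mm of the plug's top, along the slot within 0.4 rad, upright within 0.2 rad. The orange key is within 30 mm of its start (value of joint switch above 0.7 rad and horizontal distance between blue_key and switch_slot below 0.012 m and z of blue_key in the frame of switch_slot below 0.006 m and angle between the x axis of blue_key and the x axis of switch_slot, either way round below 0.4 rad and angle between blue_key's own z axis and vertical below 0.2 rad and linear speed of blue_key below 0.02 m/s and distance of orange_key from where it was at the start of the episode below 0.03 m); the robot touches nothing.
It fails at once if the orange key is taken out or knocked about (distance of orange_key from where it was at the start of the episode above 0.03 m).
It also fails if it takes over 45 s, if anything falls off the work surface, if the arm or the gripper's body presses on something with over 40 N, if the wrist force passes 120 N, or if a joint passes its speed limit or range.

ROBOT

A 6-joint arm with a two-finger parallel gripper is mounted at the origin on the work surface. World frame = base frame: x ahead of the robot, y to its left, z up, the work surface at z = 0. Lengths are in m, angles in rad, forces in N, time in s.
With the tool pointing down it reaches from about 0.3 to 0.875 m from the base axis. Payload 6.4 kg.
Tool frame: the origin (TCP) lies midway between the tips of the shut fingers; the grasp point (between the pads) lies 19 mm behind it; z points along the fingers, y is the line along which they close (so a half turn about z gives the same grasp; the last joint's range is limited). The gripper opens to 85 mm and grips with 20 to 120 N. Pads are 22 mm wide; open, the fingers measure 114 mm over their backs; the gripper's body (76 mm by 85 mm) begins 54 mm behind the grasp point. The pads swing forward as they close: fully open they stand 13 mm farther back than shut.
Start: joints at [-1.345, 0.181, 1.607, -0, 1.354, -0.206], TCP at [0.241, -0.522, 0.231] pointing down, gripper open.
Joint ranges: [-2.99, 2.99], [-0.89, 2.07], [0.3, 2.58], [-1.14, 4.28], [0, 2.63], [-3.12, 3.12]. Speed limits (rad/s): [2.57, 2.57, 3.01, 3.14, 3.14, 3.14].

INTERFACE

Orientations are given as a unit quaternion [w, x, y, z].
In Python, from bench import ctrl gives the robot as it stands. The module is installed in compiled form; this text tells all that it offers.
- The arm moves only by the tool move_arm, never from a script. Its argument "plan" is one flat list of numbers, 6 for each row, row after row: the shift along the world's x, y, z in units of 50 mm (1.0 is 50 mm), then the turn, a rotation vector about the world's x, y, z in rad. A call has 1 to 10 rows; each row is the pose to reach, as a shift and turn from the pose commanded when the call began; what a row does not reach only later rows make up. A row lasts 1/8 s, in which the tool goes at most 62.5 mm and 10.7 degrees, less where a joint would pass 70% of its speed; a pose out of reach is approached as far as the arm can. A call with a gripper value outside its range is refused whole. "grip" is the finger opening in mm, from 0 to 85.4, set as the call begins (left out, the last holds). The fingers move at their own pace and stop on an object; the grip force is fixed at half the most. Time passes only in rows, so rows that repeat a pose let the fingers close. It gives the time, the measured TCP pose, the force, the opening and the grip force at its end, in the units of the state.
- ctrl.get_obs(): the state, without advancing time (a new reading comes with each control period).
- ctrl.camera(name): name is "scene" or "top" or "wrist"; returns a dict with "pixels" (384x512x3 uint8, red, green, blue), "fx", "fy", "cx", "cy" (pixels), "origin" and "attitude" of the camera in the world. Camera axes: x right, y down, z forward; pixel columns grow to the right and rows downward; lengths in m; the calibration is good to about 2 mm. The wrist camera is an equidistant fisheye: a pixel r from the principal point sees the ray r / f radians off the axis. A picture is of the moment at which its call begins. There is no depth.
- ctrl.hand_in(): hands the job in; it is judged then, once.
The state is a dict: "time_s": time; "q": joint angles; "dq": joint speeds; "joint_efforts": joint torques, N m; "eef_pos": TCP position; "eef_rot": TCP orientation; "wrist_force": force on the tool from outside, world axes, zero at the start; "torque": the same for the moment, N m; "opening": opening from 0.0 (shut) to 1.0 (fully open); "grasp_force": force on a finger pad.
Only numpy, scipy, OpenCV 4.12 (cv2) and the standard library are available. Lean on these libraries where they do the work, as an engineer would, in place of code of your own. Each camera call takes 0.05 s, during which the arm holds its last target. There are 200 camera calls.

## Working session

There is one attempt and no reset: what is moved stays moved. The work goes in short steps, Python scripts to look and compute and a tool call to move; the robot and the scene stay as the last step left them, time stands still between calls to the robot, and variables do not carry over. Pictures are saved under pics/ and viewed, at most 10 in all, crops included, and the job is handed in when it is done.

Besides the shell and the picture viewer there is one more tool, called after "Emit:" by a JSON object that holds its "name" and its "arguments", one argument or row to a line. move_arm: Moves the arm, as the interface text tells. Its arguments: {"type":"object","properties":{"plan":{"type":"array"},"grip":{"type":"number"}},"required":["plan"]}

```bash
mkdir -p pics
cat > h.py <<'E'
import numpy as np,cv2,pickle
from scipy.spatial.transform import Rotation as R
from bench import ctrl
def snap(n,f):
    c=ctrl.camera(n);cv2.imwrite(f'pics/{f}.png',c['pixels'][:,:,::-1]);pickle.dump(c,open(f'pics/{f}.pkl','wb'));return c
def rot(a):
    a=np.array(a,float)
    return a if a.shape==(3,3) else R.from_quat(a[[1,2,3,0]]).as_matrix()
def ray(c,u,v,fish=False):
    x=(u-c['cx'])/c['fx'];y=(v-c['cy'])/c['fy']
    if fish:
        r=np.hypot(x,y);s=np.sinc(r/np.pi);d=np.array([x*s,y*s,np.cos(r)])
    else: d=np.array([x,y,1.])
    return rot(c['attitude'])@d
def at(c,u,v,z,fish=False):
    d=ray(c,u,v,fish);o=np.array(c['origin']);return o+d*(z-o[2])/d[2]
E
python3 - <<'E'
from h import *
a=snap('top','top1');b=snap('scene','sc1')
for c in(a,b):print({k:v for k,v in c.items() if k!='pixels'})
cv2.imwrite('pics/both.png',np.vstack([cv2.resize(a['pixels'],None,fx=1,fy=1)])[:,:,::-1])
o=ctrl.get_obs();print(o)
E
```

```text
{'fx': 352.8657396600518, 'fy': 352.8657396600518, 'cx': 256.034047130223, 'cy': 189.20699580906614, 'origin': array([ 0.40068608, -0.01753668,  0.72503861]), 'attitude': array([-0.06525776,  0.70950351, -0.69947   ,  0.05556897])}
{'fx': 435.6789001490547, 'fy': 435.6789001490547, 'cx': 259.21087683093083, 'cy': 193.83468507257567, 'origin': array([ 1.04303881, -0.02184431,  0.74845924]), 'attitude': array([-0.22402515,  0.68909945,  0.65775984, -0.20568586])}
{'time_s': 0.1, 'q': array([-1.34529566e+00,  1.81482800e-01,  1.60792230e+00,  2.98106022e-05,
        1.35382641e+00, -2.06304758e-01]), 'dq': array([-0.00120186,  0.00094199, -0.00341185, -0.00093107, -0.00134623,
        0.00191431]), 'joint_efforts': array([ 7.32280332e-04, -4.45878267e+01, -3.52237451e+01, -2.74563617e-04,
        4.18835669e-03,  6.29190726e-07]), 'eef_pos': array([ 0.24054921, -0.5217026 ,  0.23045832]), 'eef_rot': array([-8.19533342e-04,  9.76783767e-01,  2.14226052e-01,  6.68778573e-06]), 'wrist_force': array([-0.66063258,  0.13853955, -0.2948053 ]), 'torque': array([-0.01814627,  0.01954671,  0.00138887]), 'grasp_force': 0.0, 'opening': 0.997300720361911}
```

View pics/top1.png

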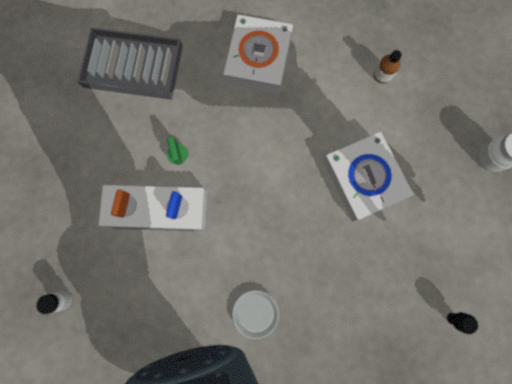

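View pics/sc1.png

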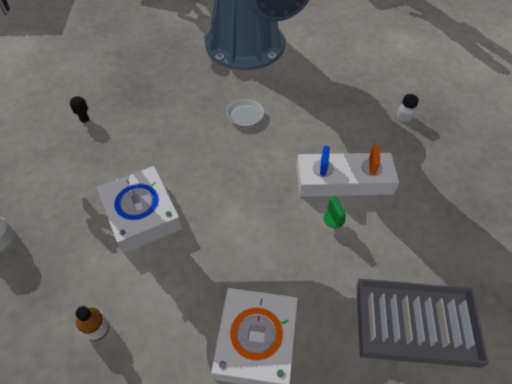

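The top view shows the blue key at (174,205), the orange key at (120,203), the blue-ringed switch at (370,175) and the green look-alike at (177,151). The scene view agrees. Next I measure the key and the slot.

Run:
```python
from h import *
for n in('top1','sc1'):
    c=pickle.load(open(f'pics/{n}.pkl','rb'));p=c['pixels'];h=cv2.cvtColor(p,cv2.COLOR_RGB2HSV)
    m=((h[...,0]>105)&(h[...,0]<130)&(h[...,1]>150)&(h[...,2]>80)).astype(np.uint8)
    k,l,s,ce=cv2.connectedComponentsWithStats(m)
    for i in range(1,k):
        if s[i,4]<40: continue
        pts=np.argwhere(l==i)[:,::-1].astype(np.float32)
        z=.045 if s[i,2]>30 else .07
        W=np.array([at(c,u,v,z)[:2] for u,v in pts],np.float32)
        if z<.05:
            e=cv2.fitEllipse(cv2.convexHull(W));print(n,'ring',e)
        else: print(n,'key',s[i],cv2.minAreaRect(W),W.mean(0),cv2.boxPoints(cv2.minAreaRect(W)))
c=pickle.load(open('pics/top1.pkl','rb'));p=c['pixels'][:,:,::-1]
A=cv2.resize(p[165:245,90:215],None,fx=5,fy=5,interpolation=cv2.INTER_CUBIC)
B=cv2.resize(p[125:225,320:420],None,fx=4,fy=4,interpolation=cv2.INTER_CUBIC)
d=pickle.load(open('pics/sc1.pkl','rb'))['pixels'][:,:,::-1]
C=cv2.resize(d[165:240,95:185],None,fx=4,fy=4,interpolation=cv2.INTER_CUBIC)
im=np.zeros((600,800,3),np.uint8);im[:320,:500]=A[:320,:500] if 0 else cv2.resize(A,(500,320))
im[:300,500:]=cv2.resize(B,(300,300));im[320:600,0:336]=cv2.resize(C,(336,280));cv2.imwrite('pics/crop1.png',im)
```

```text
top1 ring ((0.5508929491043091, -0.22931289672851562), (0.08039528876543045, 0.08099613338708878), 174.2471466064453)
top1 key [167 192  14  26 251] ((0.4826083481311798, 0.14670048654079437), (0.01978638395667076, 0.04736459255218506), 78.92904663085938) [0.4818467  0.14668792] [[0.45746702 0.14153899]
 [0.5039502  0.13244383]
 [0.5077497  0.15186198]
 [0.46126652 0.16095714]]
sc1 key [320 146   9  30 190] ((0.4834875166416168, 0.14579351246356964), (0.013423624448478222, 0.07812562584877014), 77.58741760253906) [0.48398754 0.14562741] [[0.4438951  0.14763513]
 [0.52019453 0.13084203]
 [0.52307993 0.1439519 ]
 [0.4467805  0.160745  ]]
sc1 ring ((0.5509507656097412, -0.22990019619464874), (0.08231772482395172, 0.0832546204328537), 101.65866088867188)
```

View pics/crop1.png

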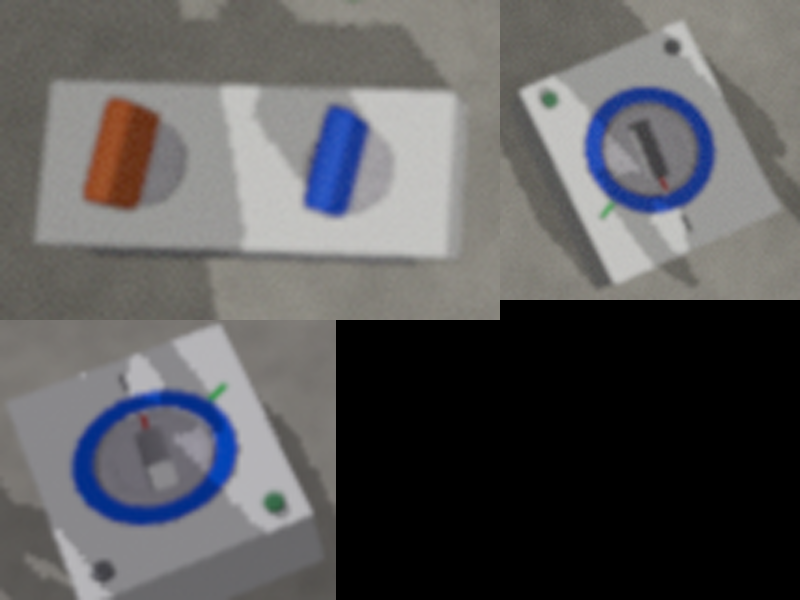

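Emit:
{"name": "move_arm", "arguments": {
  "plan": [1, 1, 0, 0, 0, 0, 2, 2, 0, 0, 0, 0, 3, 3, 0, 0, 0, 0, 4, 4, 0, 0, 0, 0, 5, 5, 0, 0, 0, 0, 6.2, 5.8, 0, 0, 0, 0, 6.2, 5.8, 0, 0, 0, 0, 6.2, 5.8, 0, 0, 0, 0, 6.2, 5.8, 0, 0, 0, 0],
  "grip": 85
}}

```text
time_s: 1.23
eef_pos: [0.5502, -0.232, 0.2306]
eef_rot: [-0.0, 0.977, 0.215, -0.001]
wrist_force: [-0.8, -0.2, 0.2]
opening: 0.998
grasp_force: 0.0
```

Run:
```python
from h import *
c=snap('wrist','w1');print({k:v for k,v in c.items() if k!='pixels'});o=ctrl.get_obs();print(o['time_s'],o['eef_pos'],o['eef_rot'])
```

```text
{'fx': 297.3186396354542, 'fy': 297.3186396354542, 'cx': 258.1824546168461, 'cy': 188.90164779733942, 'origin': array([ 0.61542075, -0.20287488,  0.37351076]), 'attitude': array([ 0.11893066,  0.83375171, -0.53373407, -0.07642989])}
1.275 [ 0.54994199 -0.23259491  0.23082481] [-2.28971019e-04  9.76833384e-01  2.14000594e-01 -4.82815493e-04]
```

View pics/w1.png

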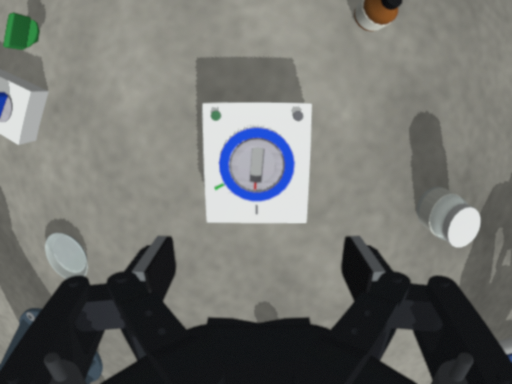

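The wrist view shows the ring centred at about (257,164), with the slot nearly vertical from (258,148) to (255,182) and the red line at (255,187).

Run:
```python
from h import *
c=pickle.load(open('pics/w1.pkl','rb'));p=c['pixels'];h=cv2.cvtColor(p,cv2.COLOR_RGB2HSV)
m=((h[...,0]>105)&(h[...,0]<130)&(h[...,1]>150)&(h[...,2]>80)).astype(np.uint8);m[:,:150]=0;m[:,350:]=0
W=lambda mm:np.array([at(c,u,v,.045,True)[:2] for v,u in np.argwhere(mm)],np.float32)
e=cv2.fitEllipse(cv2.convexHull(W(m)));print('ring',e);C=np.array(e[0])
r=((h[...,0]<8)|(h[...,0]>172))&(h[...,1]>110);r[:,:220]=0;r[:,295:]=0;r[:140]=0;r[205:]=0
w=W(r);print(len(w),w.mean(0),np.degrees(np.arctan2(*(C-w.mean(0))[::-1])))
# rectify top plane patch 100mm, 5px/mm, world axes: up=+x, left=+y
N=400;s=.08/N;iR=rot(c['attitude']).T;o=np.array(c['origin'])
jj,ii=np.meshgrid(np.arange(N),np.arange(N))
P=np.stack([C[0]+(N/2-ii)*s,C[1]+(N/2-jj)*s,np.full(ii.shape,.045)],-1)-o
q=P@iR.T;th=np.arctan2(np.hypot(q[...,0],q[...,1]),q[...,2]);a=np.arctan2(q[...,1],q[...,0])
im=cv2.remap(p,(c['cx']+c['fx']*th*np.cos(a)).astype(np.float32),(c['cy']+c['fy']*th*np.sin(a)).astype(np.float32),cv2.INTER_CUBIC)
cv2.imwrite('pics/rect.png',im[:,:,::-1])
```

```text
ring ((0.5530592203140259, -0.22899584472179413), (0.0831919014453888, 0.08333009481430054), 41.61406707763672)
8 [ 0.53048366 -0.23734993] 20.306988471109538
```

View pics/rect.png

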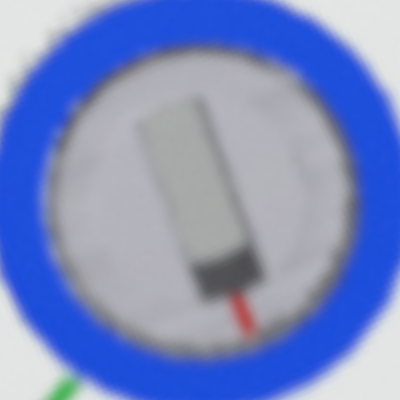

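Emit:
{"name": "move_arm", "arguments": {
  "plan": [-0.2, 1.1, 0, 0, 0, -0.16, -0.4, 2.2, 0, 0, 0, -0.32, -0.6, 3.3, 0, 0, 0, -0.48, -0.8, 4.4, 0, 0, 0, -0.63, -1.0, 5.5, 0, 0, 0, -0.63, -1.2, 6.6, 0, 0, 0, -0.63, -1.36, 7.56, 0, 0, 0, -0.63, -1.36, 7.56, 0, 0, 0, -0.63, -1.36, 7.56, 0, 0, 0, -0.63]
}}

```text
time_s: 2.4
eef_pos: [0.4828, 0.1445, 0.2313]
eef_rot: [0.0, 0.995, -0.099, 0.0]
wrist_force: [-0.0, -0.3, -0.6]
opening: 0.998
grasp_force: 0.0
```

Run:
```python
from h import *
c=snap('wrist','w2');o=ctrl.get_obs();print(o['time_s'],o['eef_pos'],o['eef_rot'],c['origin'])
p=c['pixels'];h=cv2.cvtColor(p,cv2.COLOR_RGB2HSV)
m=((h[...,0]>105)&(h[...,0]<130)&(h[...,1]>150)&(h[...,2]>80)).astype(np.uint8)
k,l,s,ce=cv2.connectedComponentsWithStats(m)
for i in range(1,k):
    if s[i,4]<60: continue
    print(s[i],ce[i])
    W=np.array([at(c,u,v,.089,True)[:2] for v,u in np.argwhere(l==i)],np.float32);print(cv2.minAreaRect(W))
# rectify at top-of-handle height
N=500;sc=.25/N;iR=rot(c['attitude']).T;og=np.array(c['origin']);C=[.483,.12]
jj,ii=np.meshgrid(np.arange(N),np.arange(N))
P=np.stack([C[0]+(N/2-ii)*sc,C[1]+(N/2-jj)*sc,np.full(ii.shape,.089)],-1)-og
q=P@iR.T;th=np.arctan2(np.hypot(q[...,0],q[...,1]),q[...,2]);a=np.arctan2(q[...,1],q[...,0])
im=cv2.remap(p,(c['cx']+c['fx']*th*np.cos(a)).astype(np.float32),(c['cy']+c['fy']*th*np.sin(a)).astype(np.float32),cv2.INTER_CUBIC)
cv2.imwrite('pics/rect2.png',im[:,:,::-1])
```

```text
2.45 [0.48292333 0.14418303 0.23130416] [ 2.64380996e-04  9.94998213e-01 -9.98923255e-02  9.56714794e-05] [0.5528325  0.1300797  0.37428888]
[488  48  24  57 407] [497.8992629   74.01474201]
((0.5553522109985352, -0.16986051201820374), (0.04576732963323593, 0.07137512415647507), 78.96102142333984)
[250 148  12  51 577] [255.40034662 172.95840555]
((0.4877365827560425, 0.14568577706813812), (0.010969989001750946, 0.050741229206323624), 78.16412353515625)
```

View pics/rect2.png

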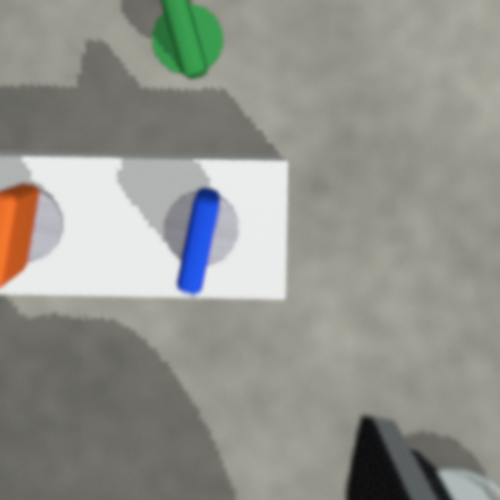

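Blue key: handle top centred at about (202,240) in the rectified patch, flange at (201,228). That gives an origin near (0.4865, 0.146) and a yaw of about -12°. Descending to grasp.

Emit:
{"name": "move_arm", "arguments": {
  "plan": [0.07, 0.03, -0.8, 0, 0, 0, 0.07, 0.03, -1.6, 0, 0, 0, 0.07, 0.03, -2.4, 0, 0, 0, 0.07, 0.03, -3.0, 0, 0, 0, 0.07, 0.03, -3.4, 0, 0, 0, 0.07, 0.03, -3.55, 0, 0, 0, 0.07, 0.03, -3.55, 0, 0, 0],
  "grip": 60
}}

```text
time_s: 3.32
eef_pos: [0.4864, 0.1463, 0.0538]
eef_rot: [0.0, 0.995, -0.1, -0.0]
wrist_force: [0.7, -0.3, 0.2]
opening: 0.703
grasp_force: 0.0
```

Emit:
{"name": "move_arm", "arguments": {
  "plan": [0, 0, 0, 0, 0, 0, 0, 0, 0, 0, 0, 0, 0, 0, 0, 0, 0, 0, 0, 0, 0, 0, 0, 0, 0, 0, 0, 0, 0, 0, 0, 0, 0, 0, 0, 0, 0, 0, 0, 0, 0, 0],
  "grip": 0
}}

```text
time_s: 4.2
eef_pos: [0.4869, 0.1474, 0.0547]
eef_rot: [-0.0, 0.995, -0.099, 0.001]
wrist_force: [-1.5, -0.6, 6.2]
opening: 0.159
grasp_force: 59.0
```

Emit:
{"name": "move_arm", "arguments": {
  "plan": [0, 0, 0.3, 0, 0, 0, 0, 0, 0.9, 0, 0, 0, 0, 0, 1.6, 0, 0, 0, 0, 0, 2.3, 0, 0, 0, 0, 0, 2.6, 0, 0, 0, 0, 0, 2.6, 0, 0, 0, 0, 0, 2.6, 0, 0, 0]
}}

```text
time_s: 5.08
eef_pos: [0.4851, 0.1472, 0.1823]
eef_rot: [0.0, 0.995, -0.099, -0.001]
wrist_force: [0.6, 0.1, -1.4]
opening: 0.154
grasp_force: 58.4
```

Run:
```python
from h import *
c=snap('wrist','w3');a=snap('scene','sc3');o=ctrl.get_obs();print(o['time_s'],o['eef_pos'],o['eef_rot'],o['opening'],o['wrist_force'],c['origin'])
A=cv2.resize(c['pixels'][110:290,170:350],(540,540),interpolation=cv2.INTER_CUBIC)
B=cv2.resize(a['pixels'][60:240,290:377],(260,540),interpolation=cv2.INTER_CUBIC)
cv2.imwrite('pics/c3.png',np.hstack([A,B])[:,:,::-1])
```

```text
5.175 [0.48510203 0.14721251 0.18213835] [ 2.31186636e-04  9.95091761e-01 -9.89447669e-02 -1.50531584e-03] 0.15732796023290882 [ 0.4208624   0.56842039 -1.51978357] [0.55560648 0.13274722 0.32504497]
```

View pics/c3.png

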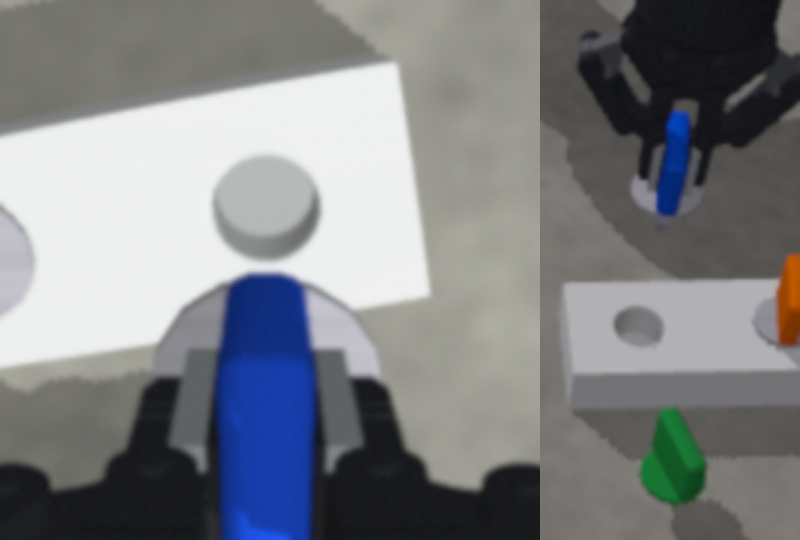

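Run:
```python
from h import *
c=pickle.load(open('pics/w3.pkl','rb'));t=np.array([.4851,.1472]);x=np.array([np.cos(-.198),np.sin(-.198)]);y=np.array([-x[1],x[0]])
for n,u,v,z in[('top front',170+265/3,110+352/3,.2166),('bottom front',170+267/3,110+275/3,.1746),('flL',170+155/3,110+365/3,.1746),('flR',170+380/3,110+365/3,.1746)]:
    d=at(c,u-.5,v-.5,z,True)[:2]-t;print(n,d@x,d@y)
```

```text
top front 0.024510879508408245 -0.00021251055405239338
bottom front 0.021076623525997363 -0.0005531487946640103
flL 0.0033919445418384 0.020251583173668142
flR 0.003332154704333209 -0.02153829883490605
```

Emit:
{"name": "move_arm", "arguments": {
  "plan": [0.1, -0.6, 0, 0, 0, 0.1, 0.3, -1.6, 0, 0, 0, 0.2, 0.5, -2.6, 0, 0, 0, 0.3, 0.7, -3.6, 0, 0, 0, 0.4, 0.9, -4.6, 0, 0, 0, 0.5, 1.1, -5.6, 0, 0, 0, 0.55, 1.25, -6.6, 0, 0, 0, 0.55, 1.37, -7.3, 0, 0, 0, 0.55, 1.37, -7.52, 0, 0, 0, 0.55, 1.37, -7.52, 0, 0, 0, 0.55]
}}

```text
time_s: 6.42
eef_pos: [0.554, -0.2285, 0.1826]
eef_rot: [-0.001, 0.985, 0.174, -0.001]
wrist_force: [-0.4, 0.9, -1.7]
opening: 0.154
grasp_force: 58.6
```

Emit:
{"name": "move_arm", "arguments": {
  "plan": [0, 0, -0.4, 0, 0, 0, 0, 0, -0.8, 0, 0, 0, 0, 0, -0.95, 0, 0, 0, 0, 0, -0.95, 0, 0, 0, 0, 0, -0.95, 0, 0, 0]
}}

```text
time_s: 7.05
eef_pos: [0.5551, -0.2288, 0.1368]
eef_rot: [0.0, 0.985, 0.175, 0.0]
wrist_force: [-0.6, 0.3, -0.5]
opening: 0.158
grasp_force: 58.6
```

Run:
```python
from h import *
c=snap('wrist','w4');a=snap('scene','sc4');b=snap('top','t4');o=ctrl.get_obs();print(o['time_s'],o['eef_pos'],o['eef_rot'],o['wrist_force'])
A=cv2.resize(c['pixels'][110:290,170:350],(400,400),interpolation=cv2.INTER_CUBIC)
B=cv2.resize(a['pixels'][130:250,80:200],(400,400),interpolation=cv2.INTER_CUBIC)
cv2.imwrite('pics/c4.png',np.hstack([A,B])[:,:,::-1])
```

```text
7.2 [ 0.55510996 -0.22906277  0.13708791] [5.03284388e-04 9.84572024e-01 1.74978287e-01 5.25605679e-04] [ 0.49877281  0.17573855 -0.57101829]
```

View pics/c4.png

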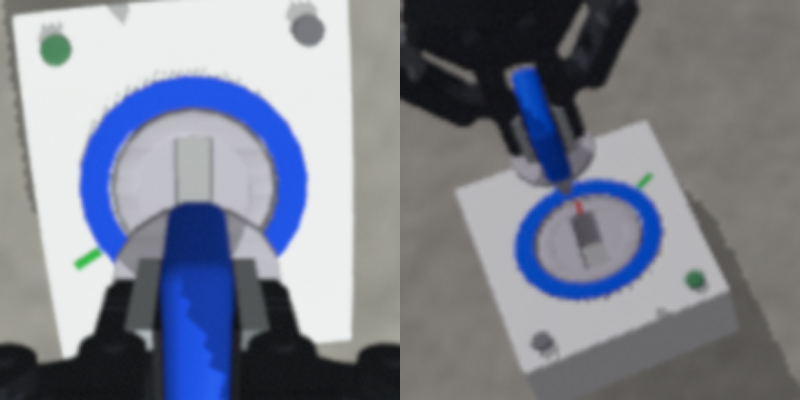

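The slot appears centred about 1 mm to the left of the key, and the angles match. I'll correct that and go down.

Emit:
{"name": "move_arm", "arguments": {
  "plan": [-0.03, 0.02, -0.1, 0, 0, 0, -0.03, 0.02, -0.3, 0, 0, 0, -0.03, 0.02, -0.5, 0, 0, 0, -0.03, 0.02, -0.7, 0, 0, 0, -0.03, 0.02, -0.7, 0, 0, 0]
}}

```text
time_s: 7.82
eef_pos: [0.5523, -0.2272, 0.0998]
eef_rot: [-0.001, 0.985, 0.175, -0.001]
wrist_force: [0.4, -0.6, -1.7]
opening: 0.153
grasp_force: 58.6
```

Emit:
{"name": "move_arm", "arguments": {
  "plan": [0, 0, -0.2, 0, 0, 0, 0, 0, -0.4, 0, 0, 0, 0, 0, -0.6, 0, 0, 0, 0, 0, -0.74, 0, 0, 0, 0, 0, -0.74, 0, 0, 0]
}}

```text
time_s: 8.45
eef_pos: [0.5527, -0.2274, 0.0634]
eef_rot: [-0.001, 0.985, 0.175, -0.001]
wrist_force: [0.5, -0.4, -1.2]
opening: 0.156
grasp_force: 58.6
```

Emit:
{"name": "move_arm", "arguments": {
  "plan": [0, 0, -0.06, 0, 0, 0, 0, 0, -0.12, 0, 0, 0, 0, 0, -0.16, 0, 0, 0, 0, 0, -0.16, 0, 0, 0]
}}

```text
time_s: 8.95
eef_pos: [0.5533, -0.2278, 0.0574]
eef_rot: [0.0, 0.985, 0.175, 0.0]
wrist_force: [-3.3, 1.5, 5.2]
opening: 0.153
grasp_force: 59.7
```

Emit:
{"name": "move_arm", "arguments": {
  "plan": [0, 0, -0.04, 0, 0, 0, 0, 0, -0.04, 0, 0, 0, 0, 0, -0.04, 0, 0, 0]
}}

```text
time_s: 9.32
eef_pos: [0.5534, -0.2278, 0.0573]
eef_rot: [0.0, 0.985, 0.175, -0.0]
wrist_force: [-9.1, 4.7, 21.6]
opening: 0.156
grasp_force: 61.9
```

The key is home: TCP height as predicted, 21 N down. Turning clockwise.

Emit:
{"name": "move_arm", "arguments": {
  "plan": [0, 0, 0.03, 0, 0, -0.1, 0, 0, 0.03, 0, 0, -0.2, 0, 0, 0.03, 0, 0, -0.3, 0, 0, 0.03, 0, 0, -0.4, 0, 0, 0.03, 0, 0, -0.5, 0, 0, 0.03, 0, 0, -0.6, 0, 0, 0.03, 0, 0, -0.7, 0, 0, 0.03, 0, 0, -0.8, 0, 0, 0.03, 0, 0, -0.9, 0, 0, 0.03, 0, 0, -0.9]
}}

```text
time_s: 10.58
eef_pos: [0.5538, -0.2293, 0.0574]
eef_rot: [0.001, 0.963, -0.271, 0.001]
wrist_force: [-2.4, -2.3, 5.8]
opening: 0.154
grasp_force: 59.7
```

Run:
```python
from h import *
o=ctrl.get_obs();print({k:np.round(o[k],3) for k in('time_s','eef_pos','eef_rot','wrist_force','torque','opening')})
```

```text
{'time_s': np.float64(10.575), 'eef_pos': array([ 0.554, -0.229,  0.057]), 'eef_rot': array([ 0.001,  0.963, -0.271,  0.001]), 'wrist_force': array([-2.383, -2.34 ,  5.838]), 'torque': array([-0.447,  0.422, -0.021]), 'opening': np.float64(0.154)}
```

Tool yaw is now -31.4°. I continue towards the stop.

Emit:
{"name": "move_arm", "arguments": {
  "plan": [0, 0, 0, 0, 0, -0.08, 0, 0, 0, 0, 0, -0.16, 0, 0, 0, 0, 0, -0.22, 0, 0, 0, 0, 0, -0.26, 0, 0, 0, 0, 0, -0.26]
}}

```text
time_s: 11.2
eef_pos: [0.5535, -0.2296, 0.0574]
eef_rot: [0.001, 0.919, -0.393, 0.001]
wrist_force: [-3.1, -3.2, 6.0]
opening: 0.155
grasp_force: 59.7
```

Run:
```python
from h import *
o=ctrl.get_obs();print({k:np.round(o[k],3) for k in('time_s','eef_pos','eef_rot','wrist_force','torque','opening')})
```

```text
{'time_s': np.float64(11.2), 'eef_pos': array([ 0.554, -0.23 ,  0.057]), 'eef_rot': array([ 0.001,  0.919, -0.393,  0.001]), 'wrist_force': array([-3.126, -3.221,  6.035]), 'torque': array([-0.579,  0.722,  0.   ]), 'opening': np.float64(0.155)}
```

Emit:
{"name": "move_arm", "arguments": {
  "plan": [0, 0, 0, 0, 0, -0.05, 0, 0, 0, 0, 0, -0.09, 0, 0, 0, 0, 0, -0.09]
}}

```text
time_s: 11.58
eef_pos: [0.5532, -0.2296, 0.0574]
eef_rot: [0.001, 0.901, -0.434, 0.001]
wrist_force: [-4.2, -2.8, 7.2]
opening: 0.16
grasp_force: 59.9
```

Run:
```python
from h import *
o=ctrl.get_obs();print({k:np.round(o[k],3) for k in('time_s','eef_pos','eef_rot','wrist_force','torque','opening')})
```

```text
{'time_s': np.float64(11.575), 'eef_pos': array([ 0.553, -0.23 ,  0.057]), 'eef_rot': array([ 0.001,  0.901, -0.434,  0.001]), 'wrist_force': array([-4.191, -2.789,  7.225]), 'torque': array([-0.675,  0.914,  0.278]), 'opening': np.float64(0.16)}
```

Torque is up at 0.28 N m, so the stop is reached. Releasing and lifting clear.

Emit:
{"name": "move_arm", "arguments": {
  "plan": [0, 0, 0.02, 0, 0, 0.05, 0, 0, 0.02, 0, 0, 0.05, 0, 0, 0.02, 0, 0, 0.05]
}}

```text
time_s: 11.95
eef_pos: [0.5534, -0.2292, 0.0575]
eef_rot: [0.001, 0.911, -0.412, 0.001]
wrist_force: [-2.2, -5.9, 1.5]
opening: 0.154
grasp_force: 59.0
```

Emit:
{"name": "move_arm", "arguments": {
  "plan": [0, 0, 0, 0, 0, 0, 0, 0, 0, 0, 0, 0, 0, 0, 0, 0, 0, 0, 0, 0, 0, 0, 0, 0, 0, 0, 0.3, 0, 0, 0, 0, 0, 0.8, 0, 0, 0, 0, 0, 1.6, 0, 0, 0, 0, 0, 2.4, 0, 0, 0, 0, 0, 3, 0, 0, 0, 0, 0, 3, 0, 0, 0],
  "grip": 60
}}

```text
time_s: 13.2
eef_pos: [0.555, -0.2288, 0.2112]
eef_rot: [0.001, 0.911, -0.411, 0.004]
wrist_force: [0.8, -0.6, 0.1]
opening: 0.704
grasp_force: 0.0
```

Run:
```python
from h import *
c=snap('wrist','w5');a=snap('scene','sc5')
A=cv2.resize(c['pixels'][90:270,170:350],(400,400),interpolation=cv2.INTER_CUBIC)
B=cv2.resize(a['pixels'][130:250,80:200],(400,400),interpolation=cv2.INTER_CUBIC)
cv2.imwrite('pics/c5.png',np.hstack([A,B])[:,:,::-1])
```

```text
(no output)
```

View pics/c5.png

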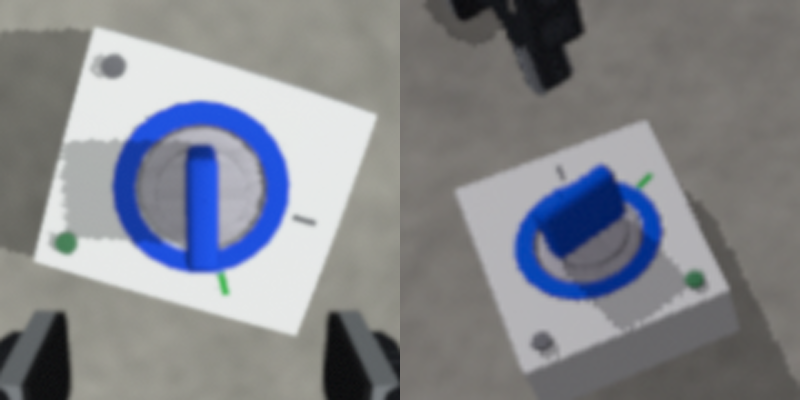

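The key stands upright in the blue-ringed switch, flange on the plug, with the handle past the green mark at crop (223,283). The gripper is clear of it.

```bash
python3 -c "
from bench import ctrl
print(ctrl.hand_in())"
```

```text
the job is handed in; nothing more can be done
None
```

The blue key is fully home in the blue-ringed switch, turned clockwise to the stop and left standing upright; the orange key was never touched, and the job is handed in (no verdict was shown).

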